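# Slide a culture dish into the free dish reader

## Task

One of the two dish readers already holds a culture dish; the other one is free except for a small white pot left standing between its fences. Stand the pot upright in the white tray without dropping it, then slide the loose glass dish along the bench, not lifting it, round the clutter and into that free reader until it rests fully home against the back stop. The glass is fragile: never let anything bear on the dish with more than about 10 N, and leave everything else where it stands.

Things in the scene. Friction and masses are not known exactly. Their poses are not given: they have to be found in the camera images.
- dish: the loose culture dish to be slid: a closed round glass dish with its lid on, 100 mm diameter, 22 mm high (lid rim from 6 mm to the top; below that the base is 95 mm across), about 0.14 kg; too wide to be grasped. Origin: centre of its underside; z up
- reader_a: the free dish reader (no dish at the start; the pot stands in it), fixed. Origin: on the bench, at the dish's centre when home; +x points into it, away from its open mouth. Aluminium fences 14 mm high, no floor: back stop with its face at x = +51 mm; side fences from x = -5 to +59, 120 mm apart inside, 8 thick. Behind: white housing 130 mm wide, 45 high, x = 61 to 131
- reader_b: the identical reader that already holds the other dish; same frame and sizes. On the housing of each reader stands a thin post with a black head, up to 140 mm above the bench, at x = 122, y = -45 mm in its frame
- dish_b: the other, identical dish, resting home in reader_b; leave it. Origin: centre of its underside
- pot: small round white plastic pot with a lid, 40 mm diameter (lid 44 mm, from 36 mm up), 52 mm high, 0.07 kg, standing between the fences of reader_a. Origin: centre of its underside; z up
- tray: low white tray, fixed, 200 mm (x) by 160 mm (y), 20 mm high, walls and floor 4 mm thick. Origin: centre of its underside; a small jar stands somewhere in it
- jar: small glass jar with a steel lid standing in the tray, 38 mm diameter, 45 mm high; leave it. Origin: centre of its underside
- washbottle: white plastic wash bottle, 56 mm diameter, 140 mm high, standing between the two readers and somewhat nearer to the robot; leave it. Origin: centre of its underside
- vial: amber glass jar, 40 mm diameter, 60 mm high, standing nearer to the robot than the wash bottle: the dish passes between them; leave it. Origin: centre of its underside
- beaker: glass beaker, 68 mm diameter, 85 mm high, far between the readers; leave it. Origin: centre of its underside
- timer: flat white bench timer, 60 by 60 by 18 mm, to the left of the left reader; leave it. Origin: centre of its underside
- spatula: steel lab spatula, 110 mm long, 5 mm thick, lying to the right of the right reader; leave it. Origin: middle of its underside
- balance: low white balance, fixed, 200 mm (x) by 160 mm (y), 50 mm high with its round pan; it stands on the other side from the tray. Origin: centre of its underside
Things that resemble listed ones, but are neither listed nor needed, are in the scene too. What is shaped like the pot but green, pink or red is not meant.

How it is judged:
By the outcome, as a careful person would: the job done as asked, in the order asked, and still so for the second after the job is handed in, with the robot touching nothing.
It also fails if it takes over 69 s, if anything falls off the work surface, if the arm or the gripper's body presses on something with over 40 N, if the wrist force passes 120 N, or if a joint passes its speed limit or range.

## Robot

A 6-joint arm with a two-finger parallel gripper is mounted at the origin on the work surface. World frame = base frame: x ahead of the robot, y to its left, z up, the work surface at z = 0. Lengths are in m, angles in rad, forces in N, time in s.
With the tool pointing down it reaches from about 0.35 to 0.8 m from the base axis. Payload 7.3 kg.
Tool frame: the origin (TCP) lies on the centre line of the jaws, within the pads' length; the fingertips stand 17 mm ahead of it and the grasp point (between the pads) lies 2 mm behind it (arm.tips_ahead is the z of the fingertips in the tool frame, in m); z points along the fingers, y is the direction in which the jaws open and shut (so a half turn about z gives the same grasp; the last joint's range is limited). The gripper opens to 85 mm and grips with 20 to 120 N. Pads are 22 mm wide; open, the fingers measure 114 mm over their backs; the gripper's body (76 mm by 85 mm) begins 54 mm behind the grasp point. The pads swing forward as they close: fully open they stand 13 mm farther back than shut.
Start: joints at [-1.407, 0.342, 1.524, -0, 1.275, -0.146], TCP at [0.16, -0.5, 0.248] pointing down, gripper open.
Joint ranges: [-2.53, 2.53], [-0.77, 2.02], [0.04, 2.7], [-1, 4.14], [0.28, 2.66], [-3.11, 3.11]. Speed limits (rad/s): [2.57, 2.57, 3.14, 3.14, 3.14, 3.14].

## Interface

Orientations are given as a unit quaternion [x, y, z, w].
In Python, from rig import monitor, optics, arm gives the robot as it stands.
- The arm moves only by the tool servo_tool, never from a script. Its argument "rows" is a list that holds one entry, the list of rows, each a list of 4 numbers: the shift along the tool's x, y, z in mm, then the turn about the tool's z in rad. In form: [[[x, y, z, roll], ...]]. A call has 1 to 5 rows; each row is the pose to reach, as a shift and turn from the pose measured when the call began, along the tool's axes at that moment; what a row does not reach only later rows make up. A row lasts 1/12 s, in which the tool goes at most 41.7 mm and 7.16 degrees, less where a joint would pass 70% of its speed; a pose out of reach is approached as far as the arm can. A call with a gripper value outside its range is refused whole. "claw" is the gripper's target within -1 to 1 (shut at 1, half-way at 0, fully open at -1), set as the call begins (left out, the last holds). The fingers move at their own pace and stop on an object; the grip force is fixed at half the most. Time passes only in rows, so rows that repeat a pose let the fingers close. It gives the time, the measured TCP pose, the force and the opening at its end, in the units of the state.
- monitor.observe(): the state, without advancing time (a new reading comes with each control period).
- optics.capture(name): name is "side" or "top"; returns the picture (480x640x3 uint8, red, green, blue); there is no depth.
- optics.get_calibration(name): a dict with "fovy" (degrees; the focal length in pixels is half the picture's height over the tangent of half this angle, whatever the lens; pixels are square), "cx", "cy" (the principal point, pixels), "R" (3x3) and "t" (3): a world point X has camera coordinates R X + t. Camera axes: x right, y down, z forward; pixel columns grow to the right and rows downward; lengths in m; the calibration is good to about 2 mm. A picture is of the moment at which its call begins. get_calibration takes no time and is no camera call.
- arm.hand_in(): hands the job in, once; it reports no verdict.
The state is a dict: "time_s": time; "joint_pos": joint angles; "dq": joint speeds; "effort": joint torques, N m; "eef_pos": TCP position; "orientation": TCP orientation; "contact_force": force on the tool from outside, world axes, zero at the start; "moment": the same for the moment, N m; "gripper_width": finger opening in m.
Only numpy, scipy, OpenCV 4.12 (cv2) and the standard library are available. Lean on these libraries where they do the work, as an engineer would, in place of code of your own. Each camera call takes 0.05 s, during which the arm holds its last target. There are 200 camera calls.

## Working session

There is one attempt and no reset: what is moved stays moved. The work goes in short steps, Python scripts to look and compute and a tool call to move; the robot and the scene stay as the last step left them, time stands still between calls to the robot, and variables do not carry over. Pictures are saved under pics/ and viewed, about 8 in all and at most 12, crops included, and the job is handed in when it is done.

Besides the shell and the picture viewer there is one more tool, called by a JSON object that holds its "method" and its "body", one argument or row to a line. servo_tool: Moves the arm, as the interface text tells. Its arguments: {"type":"object","properties":{"rows":{"type":"array","items":{"type":"array","items":{"type":"array","items":{"type":"number"}}}},"claw":{"type":"number"}},"required":["rows"]}

```bash
mkdir -p pics; cat > h.py <<'E'
import numpy as np, cv2
from rig import monitor, optics, arm
def cal(n):
    c=optics.get_calibration(n); f=240/np.tan(np.radians(c["fovy"])/2)
    return f,c["cx"],c["cy"],np.array(c["R"]),np.array(c["t"]),c
def ray(n,u,v):
    f,cx,cy,R,t,_=cal(n); return -R.T@t, R.T@np.array([(u-cx)/f,(v-cy)/f,1.])
def onz(n,u,v,z):
    o,d=ray(n,u,v); return (o+d*(z-o[2])/d[2])[:2]
def proj(n,X):
    f,cx,cy,R,t,_=cal(n); p=R@np.array(X,float)+t; return f*p[0]/p[2]+cx,f*p[1]/p[2]+cy
def snap(n,name):
    im=optics.capture(n); cv2.imwrite(f"pics/{name}.png",im[:,:,::-1]); return im
E
python3 - <<'E'
from h import *
for n in("top","side"):
    snap(n,n+"0"); c=cal(n); print(n,c[5],"cam at",-c[3].T@c[4])
s=monitor.observe(); print(s["time_s"],s["eef_pos"],s["orientation"],s["contact_force"],s["gripper_width"],arm.tips_ahead)
E
```

```text
top {'fovy': 46.51670342589029, 'cx': 328.0589135661613, 'cy': 240.2534487362203, 'R': array([[-0.00293598, -0.99998763,  0.00401607],
       [-0.99825437,  0.00269394, -0.0589997 ],
       [ 0.05898815, -0.00418228, -0.99824992]]), 't': array([0.00991358, 0.59526012, 1.17484098])} cam at [0.52494842 0.01322338 1.20786527]
side {'fovy': 55.582053868718404, 'cx': 318.08400237194326, 'cy': 240.99805646462508, 'R': array([[ 0.86121111, -0.50815247, -0.00982318],
       [-0.35973418, -0.59579234, -0.7180688 ],
       [ 0.35903586,  0.62194256, -0.6959028 ]]), 't': array([-0.51119789,  0.22617128,  0.72691265])} cam at [ 0.26062313 -0.57711327  0.6632455 ]
0.1 [ 0.16002087 -0.49965259  0.24769929] [ 9.88025129e-01  1.54291478e-01 -1.55804332e-05 -6.96457038e-04] [-0.60534423 -0.19060054 -1.27525433] 0.08513255375808021 0.017
```

View pics/top0.png

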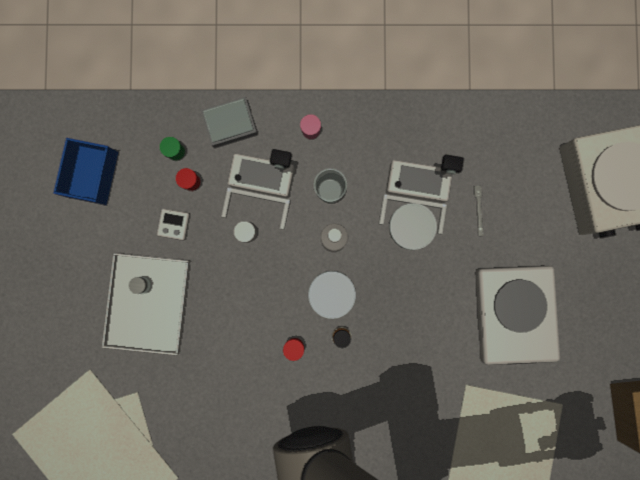

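View pics/side0.png

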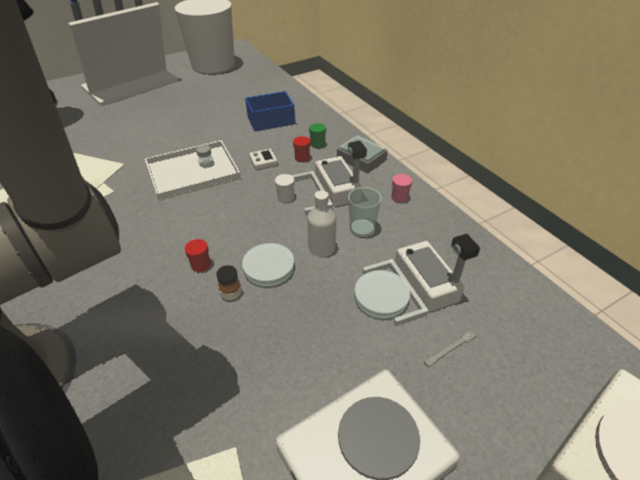

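Top view, candidates: white pot at (245,231), between the fences of the left reader. Lookalikes are green (171,148), red (187,179), red (294,349), pink (311,125), and the jar (140,285) in the tray. I choose (245,231). The loose dish is at (332,295), dish_b at (413,226), the wash bottle at (334,237) and the vial at (342,337). I'll check the choice in one crop.

```bash
python3 - <<'E'
from h import *
im=cv2.imread("pics/top0.png")
c=im[140:370,95:365]; c=cv2.resize(c,None,fx=2.9,fy=2.6,interpolation=cv2.INTER_CUBIC)
cv2.imwrite("pics/crop1.png",cv2.resize(im[150:360,95:365],None,fx=2.8,fy=2.8,interpolation=cv2.INTER_CUBIC))
hsv=cv2.cvtColor(im,cv2.COLOR_BGR2HSV)
m=((hsv[...,2]>125)).astype(np.uint8)
cs,_=cv2.findContours(m,cv2.RETR_EXTERNAL,cv2.CHAIN_APPROX_NONE)
for k in cs:
    a=cv2.contourArea(k)
    if a<80: continue
    r=cv2.minAreaRect(k); (u,v),rad=cv2.minEnclosingCircle(k)
    if v<120 or v>400:continue
    print(int(a),np.round(r[0],1),np.round(r[1],1),round(r[2],1),"circ",round(u,1),round(v,1),round(rad,1), np.round(onz("top",u,v,0.0),3))
E
```

```text
308 [293. 350.] [19.8 19.8] 45.0 circ 293.0 350.0 10.3 [0.361 0.084]
1674 [331.5 295. ] [46. 47.] 90.0 circ 331.6 294.7 23.6 [0.479 0.001]
6791 [519.2 315.2] [95.1 74.1] 86.6 circ 519.0 315.0 58.9 [ 0.434 -0.402]
113 [120.  320.5] [116.5  58.8] 57.7 circ 143.2 305.8 58.3 [0.456 0.406]
6303 [146.1 302.6] [74. 92.] 6.0 circ 146.2 302.2 58.0 [0.464 0.4  ]
127 [334.5 234.5] [12.7 12.7] 45.0 circ 334.3 234.5 6.8 [ 0.609 -0.006]
314 [244. 231.] [20. 20.] 90.0 circ 243.8 231.3 10.5 [0.616 0.191]
674 [172.2 223.9] [26.7 27.3] 11.3 circ 172.0 224.0 18.0 [0.633 0.346]
1935 [411.2 223.6] [63.5 49.8] 9.5 circ 412.7 214.4 34.6 [ 0.652 -0.176]
316 [255.1 207.6] [63.5 29.8] 11.3 circ 255.0 208.0 34.4 [0.667 0.167]
278 [185.5 177.5] [19. 19.] 0.0 circ 185.4 177.8 9.9 [0.733 0.319]
620 [419.7 180.1] [60.3 31.5] 9.2 circ 419.8 180.2 33.0 [ 0.727 -0.192]
610 [260.  174.3] [60.2 31.6] 11.3 circ 259.8 174.5 32.9 [0.74  0.157]
5181 [615.9 178.8] [95.7 66.1] 78.7 circ 616.2 177.8 56.6 [ 0.731 -0.622]
300 [310. 124.] [19.7 19.7] 63.4 circ 310.0 124.0 10.2 [0.852 0.047]
```

View pics/crop1.png

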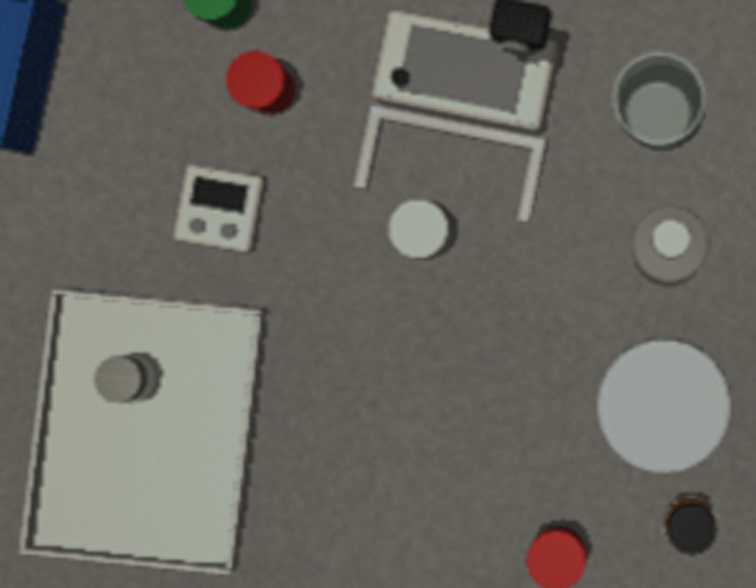

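The crop confirms the choice: the white pot at crop (419,229), pixel (244.6,231.8), stands in the mouth of the left reader, which has no dish. Next I'll get exact positions with a side-view check.

```bash
python3 - <<'E'
from h import *
T=lambda u,v,z: onz("top",u,v,z)
pot=T(244.2,231.3,.052); dish=T(331.8,295.0,.022); fc=T(255.3,207.8,.014); hs=T(260.2,174.5,.045); tray=T(146.3,302.6,.02)
a=np.radians(11.3)
# yaw from rect long edge mapped to world
p0=T(255-30*np.cos(a),207.6-30*np.sin(a),.014);p1=T(255+30*np.cos(a),207.6+30*np.sin(a),.014)
y=(p0-p1)/np.linalg.norm(p0-p1); x=np.array([y[1],-y[0]]); 
print("yaw",np.degrees(np.arctan2(x[1],x[0])),"home from fence",fc-.027*x,"from housing",hs-.096*x)
h=fc-.027*x; R=np.c_[x,y]
print("pot",pot,"local",R.T@(pot-h),"dish",dish,"local",R.T@(dish-h),"tray",tray)
im=cv2.imread("pics/top0.png");hsv=cv2.cvtColor(im,cv2.COLOR_BGR2HSV)
print("bottle cap",T(334.8,235,.14),"bottle body .1",T(334,237.5,.09),"vial",T(342,338.5,.06),"redpot",T(293.5,350,.052),"jar",T(138.5,285,.045),"timer",T(172.2,224,.018))
side=cv2.imread("pics/side0.png"); S=cv2.cvtColor(side,cv2.COLOR_BGR2HSV)
m=(S[...,2]>140).astype(np.uint8)
n,l,st,ce=cv2.connectedComponentsWithStats(m)
for i in range(1,n):
    if st[i,4]>60 and 100<ce[i,1]<330: print(st[i],np.round(ce[i],1))
for nm,X in [("pot top",[*pot,.052]),("pot mid",[*pot,.026]),("dish top",[*dish,.022]),("bottle tip",[*T(334.8,235,.14),.14])]: print(nm,np.round(proj("side",X),1))
for lx in(-.005,.059):
  for ly in(-.068,.068): q=h+R@[lx,ly]; print("fence corner",lx,ly,np.round(proj("side",[*q,.014]),1),np.round(proj("top",[*q,.014]),1))
E
```

```text
yaw -11.488187141089588 home from fence [0.63929139 0.16968429] from housing [0.63827909 0.16955389]
pot [0.61232453 0.18227841] local [-0.02893491  0.00697093] dish [0.47899788 0.00068231] local [-0.12342272 -0.19754115] tray [0.46412895 0.39293069]
bottle cap [ 0.5981033  -0.00420229] bottle body .1 [ 0.59650604 -0.00339488] vial [ 0.39209837 -0.01941272] redpot [0.36814551 0.07986438] jar [0.50177993 0.40168181] timer [0.63093389 0.34103593]
[  403     0   237   264 33373] [555.3 118. ]
[  292    70   348   281 14243] [486.5 209.9]
[292 135  18  11 144] [300.8 140. ]
[ 144  139   96   55 2725] [189.6 167.6]
[249 148  29  18 257] [261.7 156.8]
[  73  152   52   45 1127] [ 96.9 170.8]
[315 156  40  44 484] [335.4 175.4]
[274 170  55  30 461] [301.  182.4]
[392 173  21  13 216] [401.9 179. ]
[362 186  20  16  62] [374.4 191.7]
[  0 188   9  15 105] [  3.3 195.6]
[304 205  31  21 403] [319.8 216. ]
[352 219  22  15 247] [362.1 226.2]
[184 238  24  17 309] [195.3 246. ]
[397 240  60  58 927] [427.  269.1]
[ 242  242   53   39 1605] [267.6 261.2]
[ 354  258   74   64 2423] [386.  290.5]
pot top [283.8 178.7]
pot mid [284.5 188. ]
dish top [267.  260.4]
bottle tip [320.6 193.9]
fence corner -0.005 -0.068 [304.7 209.6] [283.3 228.6]
fence corner -0.005 0.068 [287.4 175.3] [221.2 216.1]
fence corner 0.059 -0.068 [331.9 203.4] [289.3 199.5]
fence corner 0.059 0.068 [312.6 170. ] [227.4 187.1]
```

```bash
python3 - <<'E'
import cv2
im=cv2.imread("pics/side0.png")
cv2.imwrite("pics/side_crop.png",cv2.resize(im[130:310,200:460],None,fx=3,fy=3,interpolation=cv2.INTER_CUBIC))
E
```

```text
(no output)
```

View pics/side_crop.png

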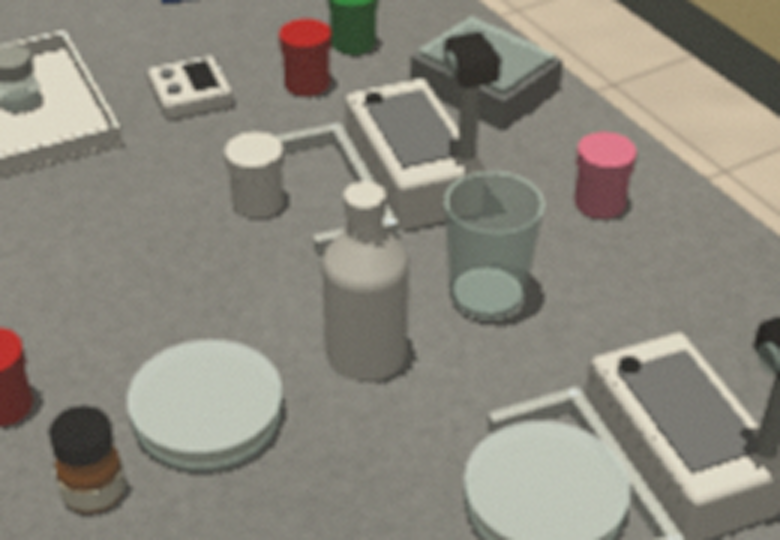

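Side view: the pot lid is at (284.7,180), against (283.8,178.7) predicted from the top view, and the fences and dish agree too. Both views match to about 2 mm. Moving now.

{"method": "servo_tool", "body": {
  "rows": [
    [[30,-24,0,0.11],[62,-50,0,0.22],[94,-75,0,0.33],[126,-100,0,0.44],[158,-125,0,0.51]]
  ],
  "claw": -1
}}

```text
time_s: 0.52
eef_pos: [0.2728, -0.3307, 0.2476]
orientation: [0.995, -0.103, -0.0, -0.001]
contact_force: [1.4, -0.4, -0.1]
gripper_width: 0.0856
```

{"method": "servo_tool", "body": {
  "rows": [
    [[15,-38,0,0],[30,-76,0,0],[45,-114,0,0],[60,-152,0,0],[75,-190,0,0]]
  ]
}}

```text
time_s: 0.93
eef_pos: [0.3857, -0.1582, 0.2478]
orientation: [0.995, -0.103, -0.0, -0.001]
contact_force: [1.0, -0.6, -0.2]
gripper_width: 0.0856
```

{"method": "servo_tool", "body": {
  "rows": [
    [[15,-38,0,0],[30,-76,0,0],[45,-114,0,0],[60,-152,0,0],[75,-190,0,0]]
  ]
}}

```text
time_s: 1.35
eef_pos: [0.4986, 0.0145, 0.2479]
orientation: [0.995, -0.103, -0.001, -0.001]
contact_force: [0.9, 0.1, -0.2]
gripper_width: 0.0854
```

{"method": "servo_tool", "body": {
  "rows": [
    [[15,-38,0,0],[30,-76,0,0],[45,-114,0,0],[60,-152,0,0],[77,-190,0,0]]
  ]
}}

```text
time_s: 1.77
eef_pos: [0.6132, 0.1868, 0.2476]
orientation: [0.995, -0.103, -0.001, -0.001]
contact_force: [1.0, -0.9, 0.3]
gripper_width: 0.0851
```

{"method": "servo_tool", "body": {
  "rows": [
    [[0,4.5,35,0],[0,4.5,75,0],[0,4.5,115,0],[0,4.5,150,0],[0,4.5,165,0]]
  ]
}}

```text
time_s: 2.18
eef_pos: [0.6087, 0.1823, 0.0765]
orientation: [0.995, -0.103, -0.006, 0.001]
contact_force: [-1.0, -0.3, -0.5]
gripper_width: 0.0855
```

{"method": "servo_tool", "body": {
  "rows": [
    [[0,0,10,0],[0,0,20,0],[0,0,30,0],[0,0,38,0],[0,0,38,0]]
  ]
}}

```text
time_s: 2.6
eef_pos: [0.6079, 0.1822, 0.0375]
orientation: [0.995, -0.103, -0.006, 0.001]
contact_force: [-0.7, -0.6, -0.4]
gripper_width: 0.0851
```

{"method": "servo_tool", "body": {
  "rows": [
    [[2,-0.5,-1,0],[4.3,-0.9,-2,0],[4.3,-0.9,-2,0]]
  ]
}}

```text
time_s: 2.85
eef_pos: [0.6137, 0.1822, 0.0408]
orientation: [0.995, -0.103, -0.005, 0.0]
contact_force: [0.2, -0.2, 0.7]
gripper_width: 0.0853
```

{"method": "servo_tool", "body": {
  "rows": [
    [[0,0,0,0],[0,0,0,0],[0,0,0,0],[0,0,0,0],[0,0,0,0]]
  ],
  "claw": 1
}}

```text
time_s: 3.27
eef_pos: [0.6139, 0.1823, 0.0415]
orientation: [0.995, -0.103, -0.004, 0.0]
contact_force: [-0.8, -0.8, 3.7]
gripper_width: 0.0424
```

{"method": "servo_tool", "body": {
  "rows": [
    [[0,0,0,0],[0,0,0,0],[0,0,0,0],[0,0,0,0],[0,0,0,0]]
  ]
}}

```text
time_s: 3.68
eef_pos: [0.614, 0.1823, 0.0415]
orientation: [0.995, -0.103, -0.004, 0.0]
contact_force: [0.4, -0.9, 3.1]
gripper_width: 0.0424
```

{"method": "servo_tool", "body": {
  "rows": [
    [[0,0,-8,0],[0,0,-22,0],[0,0,-40,0],[0,0,-58,0],[0,0,-70,0]]
  ]
}}

```text
time_s: 4.1
eef_pos: [0.615, 0.1823, 0.1134]
orientation: [0.995, -0.103, -0.004, 0.0]
contact_force: [0.3, 0.5, -0.4]
gripper_width: 0.0422
```

{"method": "servo_tool", "body": {
  "rows": [
    [[-15,-11,0,0],[-40,-29,0,0],[-68,-49,0,0],[-96,-69,0,0],[-120,-86,0,0]]
  ]
}}

```text
time_s: 4.52
eef_pos: [0.5134, 0.2922, 0.1143]
orientation: [0.995, -0.103, -0.004, 0.0]
contact_force: [0.5, -0.3, -0.8]
gripper_width: 0.0422
```

{"method": "servo_tool", "body": {
  "rows": [
    [[-28,-20,0,0],[-56,-40,0,0],[-84,-60,0,0],[-104,-75,0,0],[-113,-81,0,0]]
  ]
}}

```text
time_s: 4.93
eef_pos: [0.4167, 0.3969, 0.1153]
orientation: [0.995, -0.101, -0.004, -0.0]
contact_force: [-0.2, -0.2, -0.9]
gripper_width: 0.042
```

```bash
python3 - <<'E'
from h import *
s=monitor.observe(); print(s["time_s"],s["eef_pos"],s["orientation"],s["contact_force"],s["gripper_width"],s["joint_pos"])
a=snap("top","t1"); b=snap("side","s1")
cv2.imwrite("pics/both1.png",np.hstack([cv2.resize(a[220:380,80:340],None,fx=1.5,fy=2.2*1.5/2.2)[:,:,::-1],cv2.resize(b[80:240,100:340],None,fx=1.5,fy=1.5)[:,:,::-1]]))
E
```

```text
4.9333 [0.41673459 0.39687406 0.1153047 ] [ 9.94846433e-01 -1.01298322e-01 -4.38351059e-03 -1.01625355e-04] [-0.15616861 -0.21600319 -0.92720577] 0.041984342030221555 [0.6247348  0.56837728 1.55130102 0.00697488 1.02834532 2.39485792]
```

View pics/both1.png

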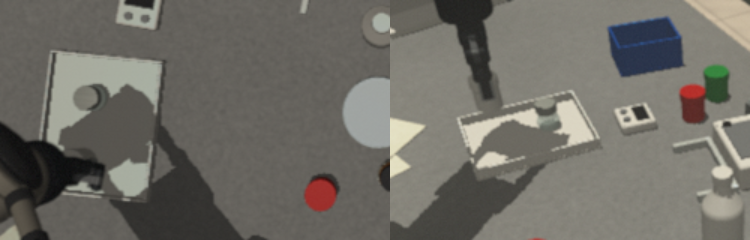

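Side crop: the pot hangs upright in the gripper at about (483,90), over the near end of the tray and clear of the jar. Lowering it now.

{"method": "servo_tool", "body": {
  "rows": [
    [[0,0,15,0],[0,0,33,0],[0,0,50,0],[0,0,59,0],[0,0,63,0]]
  ]
}}

```text
time_s: 5.45
eef_pos: [0.418, 0.3942, 0.0507]
orientation: [0.995, -0.102, -0.005, 0.001]
contact_force: [-0.2, -1.4, -0.7]
gripper_width: 0.0419
```

{"method": "servo_tool", "body": {
  "rows": [
    [[0,0,2,0],[0,0,3.5,0],[0,0,5,0],[0,0,6,0],[0,0,6,0]]
  ]
}}

```text
time_s: 5.87
eef_pos: [0.4185, 0.3943, 0.0455]
orientation: [0.995, -0.102, -0.004, 0.001]
contact_force: [0.5, -2.3, 1.6]
gripper_width: 0.0418
```

{"method": "servo_tool", "body": {
  "rows": [
    [[0,0,0.7,0],[0,0,0.7,0]]
  ]
}}

```text
time_s: 6.03
eef_pos: [0.4186, 0.3944, 0.0455]
orientation: [0.995, -0.102, -0.004, 0.001]
contact_force: [-0.3, -2.8, 4.8]
gripper_width: 0.0418
```

{"method": "servo_tool", "body": {
  "rows": [
    [[0,0,0,0],[0,0,0,0],[0,0,0,0],[0,0,0,0],[0,0,0,0]]
  ],
  "claw": -1
}}

```text
time_s: 6.45
eef_pos: [0.4186, 0.3944, 0.0454]
orientation: [0.995, -0.102, -0.004, 0.001]
contact_force: [0.0, -0.7, -0.7]
gripper_width: 0.0854
```

{"method": "servo_tool", "body": {
  "rows": [
    [[0,0,-15,0],[0,0,-45,0],[0,0,-80,0],[0,0,-115,0],[0,0,-150,0]]
  ]
}}

```text
time_s: 6.87
eef_pos: [0.4195, 0.3943, 0.1968]
orientation: [0.995, -0.102, -0.004, 0.001]
contact_force: [-0.3, -0.0, 0.5]
gripper_width: 0.0855
```

{"method": "servo_tool", "body": {
  "rows": [
    [[11,36,0,-0.12],[22,72,0,-0.24],[33,108,0,-0.36],[44,144,0,-0.48],[55,180,0,-0.6]]
  ],
  "claw": 0
}}

```text
time_s: 7.28
eef_pos: [0.4364, 0.2095, 0.1969]
orientation: [0.981, 0.192, -0.004, -0.001]
contact_force: [0.7, 0.2, 0.7]
gripper_width: 0.0426
```

```bash
cat >> h.py <<'E'
def to(x,y,z=None,yaw=None):
    "shift along tool axes (mm) and roll for a target TCP pose (yaw of tool x, deg)"
    from scipy.spatial.transform import Rotation as Ro
    s=monitor.observe(); R=Ro.from_quat(s["orientation"]).as_matrix(); p=np.array(s["eef_pos"])
    d=R.T@(np.array([x,y,p[2] if z is None else z])-p); y0=np.degrees(np.arctan2(R[1,0],R[0,0]))
    print("t",round(s["time_s"],2),"at",np.round(p,4),"yaw",round(y0,1),"shift",np.round(d*1e3,1),"roll",None if yaw is None else round(np.radians(y0-yaw),3),"F",np.round(s["contact_force"],1),"w",round(s["gripper_width"],4),"tilt",np.round(R[:2,2],4))
E
python3 -c "
from h import *
to(.463,-.074,None,77.5)"
```

```text
t 7.28 at [0.4364 0.2095 0.1969] yaw 22.2 shift [-8.230e+01  2.726e+02 -1.000e-01] roll -0.966 F [0.7 0.2 0.7] w 0.0426 tilt [-0.0083 -0.0005]
```

{"method": "servo_tool", "body": {
  "rows": [
    [[-10,33,0,-0.12],[-20,66,0,-0.24],[-30,99,0,-0.36],[-40,132,0,-0.48],[-50,165,0,-0.6]]
  ]
}}

```text
time_s: 7.7
eef_pos: [0.4519, 0.0416, 0.197]
orientation: [0.892, 0.453, -0.004, -0.002]
contact_force: [0.3, 0.6, 0.4]
gripper_width: 0.0428
```

```bash
python3 -c "
from h import *
to(.463,-.074,None,77.5)"
```

```text
t 7.7 at [0.4519 0.0416 0.197 ] yaw 53.8 shift [-86.8  77.1  -0. ] roll -0.413 F [0.3 0.6 0.4] w 0.0428 tilt [-0.0078 -0.0005]
```

{"method": "servo_tool", "body": {
  "rows": [
    [[-22,19,0,-0.1],[-45,39,0,-0.2],[-67,58,0,-0.3],[-87,77,0,-0.41],[-87,77,0,-0.413]]
  ]
}}

```text
time_s: 8.12
eef_pos: [0.4635, -0.0782, 0.1971]
orientation: [0.779, 0.627, -0.003, -0.001]
contact_force: [-0.3, -0.2, 1.0]
gripper_width: 0.0425
```

{"method": "servo_tool", "body": {
  "rows": [
    [[0,0,30,0],[0,0,65,0],[0,0,100,0],[0,0,130,0],[0,0,145,0]]
  ]
}}

```text
time_s: 8.53
eef_pos: [0.4606, -0.0775, 0.049]
orientation: [0.779, 0.627, -0.005, -0.003]
contact_force: [-1.1, -0.4, -0.2]
gripper_width: 0.0428
```

{"method": "servo_tool", "body": {
  "rows": [
    [[0,0,5,0],[0,0,10,0],[0,0,14,0],[0,0,14,0]]
  ]
}}

```text
time_s: 8.87
eef_pos: [0.4608, -0.0775, 0.0352]
orientation: [0.779, 0.627, -0.004, -0.003]
contact_force: [-0.2, 0.4, -0.0]
gripper_width: 0.0428
```

```bash
python3 - <<'E'
from h import *
to(.463,-.074,None,77.5)
a=snap("top","t2"); b=snap("side","s2")
cv2.imwrite("pics/both2.png",np.hstack([cv2.resize(a[220:380,230:390],None,fx=2.5,fy=2.5)[:,:,::-1],cv2.resize(b[180:340,180:340],None,fx=2.5,fy=2.5)[:,:,::-1]]))
print(proj("side",[.48,0,.02]))
E
```

```text
t 8.87 at [ 0.4608 -0.0775  0.0352] yaw 77.6 shift [ 3.9  1.4 -0. ] roll 0.002 F [-0.2  0.4 -0. ] w 0.0428 tilt [-0.0104 -0.0008]
(np.float64(267.67067652013156), np.float64(261.1285570202447))
```

View pics/both2.png

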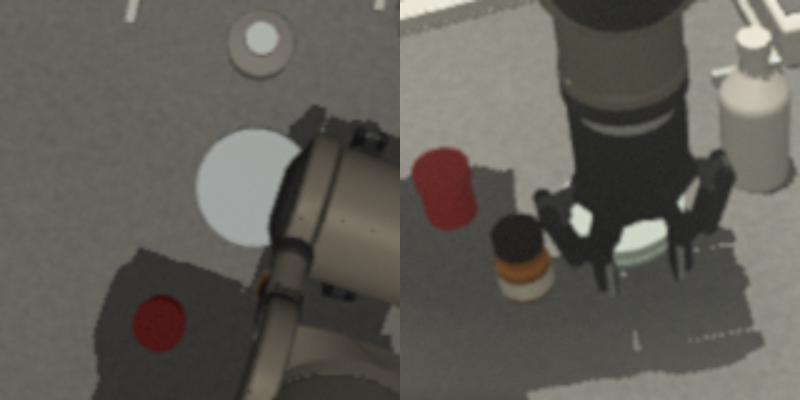

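Crops: the dish (crop (253,187)) has not moved. The fingers stand behind it, with the vial close to the left knuckle. I'll push straight along +y instead (yaw 90) for more clearance to the vial.

{"method": "servo_tool", "body": {
  "rows": [
    [[0,10,0,-0.1],[0,19.5,0,-0.2],[0,19.5,0,-0.215],[0,19.5,0,-0.215]]
  ]
}}

```text
time_s: 9.3
eef_pos: [0.4805, -0.082, 0.0363]
orientation: [0.708, 0.706, -0.003, -0.002]
contact_force: [0.4, 0.2, 0.4]
gripper_width: 0.042
```

```bash
python3 -c "
from h import *
to(.480,-.062,.026,90)"
```

```text
t 9.3 at [ 0.4805 -0.082   0.0363] yaw 89.8 shift [20.  -0.5 10.3] roll -0.003 F [0.4 0.2 0.4] w 0.042 tilt [-0.008  -0.0016]
```

{"method": "servo_tool", "body": {
  "rows": [
    [[0,-0.5,3,0],[2,-0.5,6,0],[5,-0.5,8,0],[8,-0.5,10,0],[10,-0.5,10.5,0]]
  ]
}}

```text
time_s: 9.72
eef_pos: [0.4795, -0.0714, 0.0254]
orientation: [0.708, 0.706, -0.004, -0.003]
contact_force: [-0.5, -0.4, -0.2]
gripper_width: 0.0426
```

{"method": "servo_tool", "body": {
  "rows": [
    [[2,0,0,0],[4,0,0,0],[6,0,0,0],[8,0,0,0],[10,0,0,0]]
  ]
}}

```text
time_s: 10.13
eef_pos: [0.4796, -0.0612, 0.0254]
orientation: [0.708, 0.706, -0.004, -0.003]
contact_force: [-0.3, 0.5, -0.4]
gripper_width: 0.0426
```

{"method": "servo_tool", "body": {
  "rows": [
    [[2,0,0,0],[4,0,0,0],[6,0,0,0],[8,0,0,0],[10,0,0,0]]
  ]
}}

```text
time_s: 10.55
eef_pos: [0.4798, -0.0511, 0.0255]
orientation: [0.708, 0.706, -0.004, -0.003]
contact_force: [-0.4, -2.1, 0.3]
gripper_width: 0.0427
```

```bash
cat >> h.py <<'E'
def dish():
    "loose dish centre from the side view: lid-top contour ellipse; top view too"
    out={}
    for n in("top","side"):
        im=optics.capture(n); hsv=cv2.cvtColor(im,cv2.COLOR_RGB2HSV)
        cv2.imwrite(f"pics/last_{n}.png",im[:,:,::-1]); out[n]=im
    return out
E
python3 - <<'E'
from h import *
to(.48,-.05,.026,90)
o=dish()
cv2.imwrite("pics/both3.png",np.hstack([cv2.resize(o["top"][220:380,230:390],None,fx=2.5,fy=2.5)[:,:,::-1],cv2.resize(o["side"][180:340,180:340],None,fx=2.5,fy=2.5)[:,:,::-1]]))
E
```

```text
t 10.55 at [ 0.4798 -0.0511  0.0255] yaw 89.8 shift [ 1.1  0.2 -0.5] roll -0.004 F [-0.4 -2.1  0.3] w 0.0427 tilt [-0.0086 -0.0015]
```

View pics/both3.png

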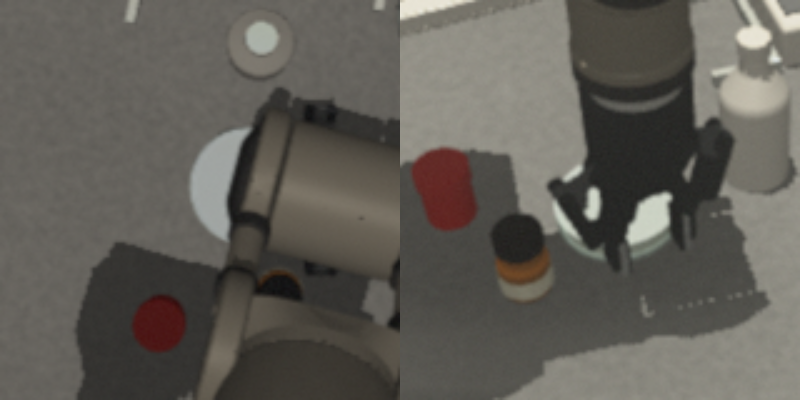

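Crops: the fingers are in contact and the dish's left edge has moved from crop 196 to 190, about 5 mm. The force is about 2 N, so it slides gently.

{"method": "servo_tool", "body": {
  "rows": [
    [[3,0,0,0],[7,0,0,0],[12,0,0,0],[18,0,0,0],[24,0,0,0]]
  ]
}}

```text
time_s: 11.07
eef_pos: [0.4798, -0.0263, 0.0254]
orientation: [0.708, 0.706, -0.004, -0.003]
contact_force: [-0.1, -0.2, 0.3]
gripper_width: 0.0429
```

{"method": "servo_tool", "body": {
  "rows": [
    [[6,0,0,0],[13,0,0,0],[20,0,0,0],[27,0,0,0],[34,0,0,0]]
  ]
}}

```text
time_s: 11.48
eef_pos: [0.4799, 0.0085, 0.0254]
orientation: [0.708, 0.706, -0.004, -0.003]
contact_force: [-0.7, -1.7, 0.4]
gripper_width: 0.0428
```

{"method": "servo_tool", "body": {
  "rows": [
    [[7,0,0,0],[14,0,0,0],[21,0,0,0],[28,0,0,0],[35,0,0,0]]
  ]
}}

```text
time_s: 11.9
eef_pos: [0.48, 0.0442, 0.0254]
orientation: [0.708, 0.706, -0.004, -0.003]
contact_force: [-0.5, -2.0, 1.0]
gripper_width: 0.0425
```

```bash
python3 - <<'E'
from h import *
to(.48,.146,.026,90)
o=dish()
im=o["top"]; 
cv2.imwrite("pics/both4.png",np.hstack([cv2.resize(im[180:340,210:370],None,fx=2.5,fy=2.5)[:,:,::-1],cv2.resize(o["side"][160:320,180:340],None,fx=2.5,fy=2.5)[:,:,::-1]]))
E
```

```text
t 11.9 at [0.48   0.0442 0.0254] yaw 89.8 shift [101.8  -0.3  -0.8] roll -0.003 F [-0.5 -2.   1. ] w 0.0425 tilt [-0.0087 -0.0013]
```

View pics/both4.png

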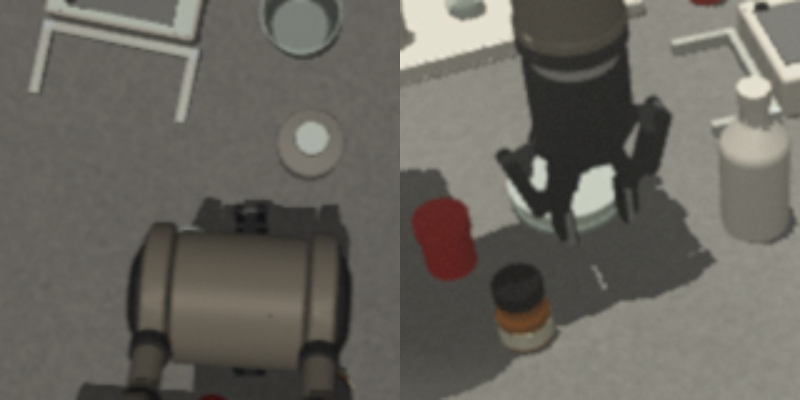

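Crop: the dish rides between the fingers at side crop (575,190), and the bottle and vial have not moved. Continuing.

{"method": "servo_tool", "body": {
  "rows": [
    [[5,0,0,0],[12,0,0,0],[19,0,0,0],[26,0,0,0],[33,0,0,0]]
  ]
}}

```text
time_s: 12.42
eef_pos: [0.4798, 0.0783, 0.0252]
orientation: [0.708, 0.706, -0.004, -0.003]
contact_force: [0.5, -1.4, 0.2]
gripper_width: 0.0424
```

{"method": "servo_tool", "body": {
  "rows": [
    [[7,0,0,0],[14,0,0,0],[21,0,0,0],[28,0,0,0],[35,0,0,0]]
  ]
}}

```text
time_s: 12.83
eef_pos: [0.4799, 0.1141, 0.0252]
orientation: [0.708, 0.706, -0.004, -0.003]
contact_force: [0.2, -2.6, 0.9]
gripper_width: 0.0425
```

{"method": "servo_tool", "body": {
  "rows": [
    [[7,0,0,0],[14,0,0,0],[21,0,0,0],[27,0,0,0],[31,0,0,0]]
  ]
}}

```text
time_s: 13.25
eef_pos: [0.4799, 0.1458, 0.0252]
orientation: [0.708, 0.706, -0.004, -0.003]
contact_force: [-0.7, -1.2, 0.4]
gripper_width: 0.0426
```

{"method": "servo_tool", "body": {
  "rows": [
    [[2,0,0,0],[2,0,0,0],[-10,0,0,0],[-25,0,0,0],[-40,0,0,0]]
  ]
}}

```text
time_s: 13.67
eef_pos: [0.4797, 0.1048, 0.0251]
orientation: [0.707, 0.707, -0.004, -0.003]
contact_force: [-0.4, -0.1, 0.1]
gripper_width: 0.0426
```

{"method": "servo_tool", "body": {
  "rows": [
    [[0,0,-20,0],[0,0,-50,0],[-10,0,-85,0],[-40,0,-110,0],[-75,0,-120,0]]
  ]
}}

```text
time_s: 14.08
eef_pos: [0.482, 0.0291, 0.1487]
orientation: [0.707, 0.708, -0.002, -0.001]
contact_force: [1.1, -0.8, -0.0]
gripper_width: 0.0426
```

```bash
python3 - <<'E'
from h import *
to(.48,.146,.026,90)
o=dish()
im=o["top"]
hsv=cv2.cvtColor(im,cv2.COLOR_RGB2HSV)
m=((hsv[...,2]>125)).astype(np.uint8)
for z,mm,n in((.022,m,"top"),):
  cs,_=cv2.findContours(mm,cv2.RETR_EXTERNAL,cv2.CHAIN_APPROX_NONE)
  for k in cs:
    (u,v),r=cv2.minEnclosingCircle(k); a=cv2.contourArea(k)
    if 300<a<2500 and 120<v<360 and u<480: print(int(a),round(u,1),round(v,1),round(r,1),onz("top",u+.3,v+.3,.022))
print("expect",proj("top",[.48,.202,.022]),proj("side",[.48,.202,.022]))
cv2.imwrite("pics/both5.png",np.hstack([cv2.resize(im[180:340,120:340],None,fx=1.8,fy=1.8)[:,:,::-1],cv2.resize(o["side"][120:280,140:360],None,fx=1.8,fy=1.8)[:,:,::-1]]))
E
```

```text
t 14.08 at [0.482  0.0291 0.1487] yaw 90.1 shift [117.   -1.5 122.6] roll 0.001 F [ 1.1 -0.8 -0. ] w 0.0426 tilt [-0.0032 -0.0012]
1667 234.3 294.5 23.7 [0.47999278 0.20618961]
681 172.1 223.6 18.3 [0.6307665  0.33955847]
1965 412.7 214.5 34.7 [ 0.648966   -0.17313083]
339 255.0 207.5 34.8 [0.66480696 0.16329441]
639 419.6 180.5 33.0 [ 0.72203406 -0.18894364]
616 260.0 174.5 33.1 [0.73580958 0.15293105]
307 309.9 123.9 10.4 [0.84554977 0.04604858]
expect (np.float64(236.5643960217419), np.float64(294.81962724310677)) (np.float64(227.56638852771255), np.float64(203.71889392588827))
```

View pics/both5.png

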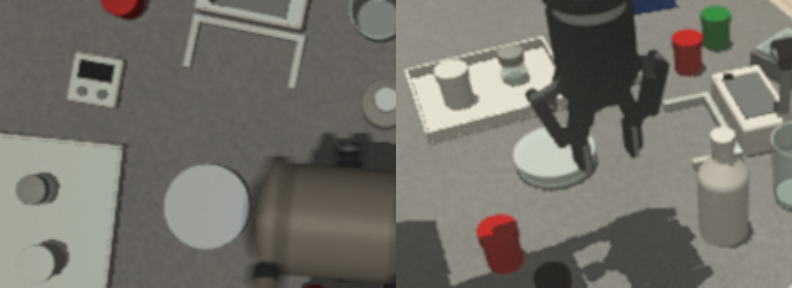

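The dish is at (0.480, 0.206) (top pixel 234,294.5). The pot stands upright in the tray beside the jar (side crop (452,85)). Going behind the dish now.

{"method": "servo_tool", "body": {
  "rows": [
    [[19,-7,0,0.12],[38,-14,0,0.24],[57,-22,0,0.36],[77,-30,0,0.48],[97,-37,0,0.6]]
  ]
}}

```text
time_s: 14.6
eef_pos: [0.4445, 0.1228, 0.1468]
orientation: [0.887, 0.461, -0.003, -0.0]
contact_force: [-0.8, -0.2, -0.9]
gripper_width: 0.0427
```

{"method": "servo_tool", "body": {
  "rows": [
    [[0,0,0,0.12],[0,0,0,0.24],[0,0,0,0.36],[0,0,0,0.48],[0,0,0,0.6]]
  ]
}}

```text
time_s: 15.02
eef_pos: [0.4439, 0.1226, 0.1461]
orientation: [0.985, 0.175, -0.004, 0.001]
contact_force: [0.3, 0.3, -0.2]
gripper_width: 0.0427
```

```bash
python3 -c "
from h import *
to(.407,.223,None,-12.6)"
```

```text
t 15.02 at [0.4439 0.1226 0.1461] yaw 20.2 shift [  -0. -107.    0.] roll 0.572 F [ 0.3  0.3 -0.2] w 0.0427 tilt [-0.0069 -0.0025]
```

{"method": "servo_tool", "body": {
  "rows": [
    [[0,-22,0,0.12],[0,-45,0,0.24],[0,-70,0,0.36],[0,-95,0,0.48],[0,-107,0,0.572]]
  ]
}}

```text
time_s: 15.43
eef_pos: [0.4056, 0.2244, 0.1455]
orientation: [0.994, -0.113, -0.004, 0.002]
contact_force: [-0.3, -0.3, -0.4]
gripper_width: 0.0428
```

```bash
python3 -c "
from h import *
to(.407,.223,.026,-12.6)"
```

```text
t 15.43 at [0.4056 0.2244 0.1455] yaw -12.9 shift [  2.6   0.6 119.5] roll -0.006 F [-0.3 -0.3 -0.4] w 0.0428 tilt [-0.0085 -0.0022]
```

{"method": "servo_tool", "body": {
  "rows": [
    [[1.5,0.6,30,0],[1.5,0.6,60,0],[1.5,0.6,88,0],[1.5,0.6,103,0],[1.5,0.6,110,0]]
  ]
}}

```text
time_s: 15.85
eef_pos: [0.4041, 0.2223, 0.0329]
orientation: [0.994, -0.113, -0.007, 0.003]
contact_force: [-0.1, -0.3, -0.0]
gripper_width: 0.0427
```

```bash
python3 -c "
from h import *
to(.407,.223,.0255,-12.9)"
```

```text
t 15.85 at [0.4041 0.2223 0.0329] yaw -13.0 shift [ 2.8 -1.4  7.4] roll -0.001 F [-0.1 -0.3 -0. ] w 0.0427 tilt [-0.0136 -0.0038]
```

{"method": "servo_tool", "body": {
  "rows": [
    [[1,-1,3,0],[3,-1.4,6,0],[6,-1.4,7.4,0],[10,-1.4,7.4,0],[13,-1.4,7.4,0]]
  ]
}}

```text
time_s: 16.27
eef_pos: [0.4182, 0.2208, 0.0261]
orientation: [0.994, -0.113, -0.006, 0.002]
contact_force: [0.2, 0.4, 0.9]
gripper_width: 0.043
```

{"method": "servo_tool", "body": {
  "rows": [
    [[2,0,0,0],[4,0,0,0],[6,0,0,0],[8,0,0,0],[10,0,0,0]]
  ]
}}

```text
time_s: 16.68
eef_pos: [0.4275, 0.2184, 0.0261]
orientation: [0.994, -0.113, -0.006, 0.002]
contact_force: [-3.3, -1.2, 2.0]
gripper_width: 0.0428
```

{"method": "servo_tool", "body": {
  "rows": [
    [[2,0,0,0],[5,0,0,0],[9,0,0,0],[14,0,0,0],[19,0,0,0]]
  ]
}}

```text
time_s: 17.1
eef_pos: [0.4465, 0.2141, 0.0259]
orientation: [0.994, -0.113, -0.006, 0.002]
contact_force: [-1.8, 0.7, 2.5]
gripper_width: 0.0425
```

```bash
python3 -c "
from h import *
a=np.radians(-12.9);d=np.array([np.cos(a),np.sin(a)])
p=np.array([.639,.1697])-.0565*d; to(*p,.0255,-12.3)"
```

```text
t 17.1 at [0.4465 0.2141 0.0259] yaw -13.0 shift [141.    0.2  -1.3] roll -0.012 F [-1.8  0.7  2.5] w 0.0425 tilt [-0.0127 -0.0034]
```

{"method": "servo_tool", "body": {
  "rows": [
    [[5,0,0,0],[11,0,0,0],[18,0,0,0],[25,0,0,0],[32,0,0,0]]
  ]
}}

```text
time_s: 17.52
eef_pos: [0.4785, 0.2068, 0.0255]
orientation: [0.994, -0.113, -0.006, 0.002]
contact_force: [-2.1, 0.8, 1.4]
gripper_width: 0.0429
```

{"method": "servo_tool", "body": {
  "rows": [
    [[7,0,0,0],[14,0,0,0],[21,0,0,0],[28,0,-0.5,0],[35,0,-0.5,0]]
  ]
}}

```text
time_s: 17.93
eef_pos: [0.5136, 0.1987, 0.0255]
orientation: [0.994, -0.113, -0.006, 0.002]
contact_force: [-1.3, 0.9, -0.2]
gripper_width: 0.0427
```

{"method": "servo_tool", "body": {
  "rows": [
    [[7,0,0,0],[14,0,0,0],[20,0,0,0],[25,0,-0.5,0],[29,0,-0.5,0]]
  ]
}}

```text
time_s: 18.35
eef_pos: [0.5427, 0.1919, 0.0256]
orientation: [0.994, -0.113, -0.006, 0.002]
contact_force: [0.6, -0.1, -0.2]
gripper_width: 0.0426
```

{"method": "servo_tool", "body": {
  "rows": [
    [[3,0,0,0],[6,0,0,0],[9,0,0,0],[11,0,0,0],[12,0,0,0]]
  ]
}}

```text
time_s: 18.77
eef_pos: [0.5546, 0.1892, 0.0255]
orientation: [0.994, -0.113, -0.005, 0.002]
contact_force: [-1.1, 1.0, 0.9]
gripper_width: 0.0424
```

```bash
python3 - <<'E'
from h import *
a=np.radians(-12.9);d=np.array([np.cos(a),np.sin(a)])
p=np.array([.639,.1697])-.0565*d; to(*p,.0255,-12.3)
o=dish()
cv2.imwrite("pics/both6.png",np.hstack([cv2.resize(o["top"][140:280,190:330],None,fx=2.8,fy=2.8,interpolation=2)[:,:,::-1],cv2.resize(o["side"][120:260,230:370],None,fx=2.8,fy=2.8,interpolation=2)[:,:,::-1]]))
E
```

```text
t 18.77 at [0.5546 0.1892 0.0255] yaw -13.0 shift [30.1  0.1 -0.3] roll -0.012 F [-1.1  1.   0.9] w 0.0424 tilt [-0.0114 -0.0034]
```

View pics/both6.png

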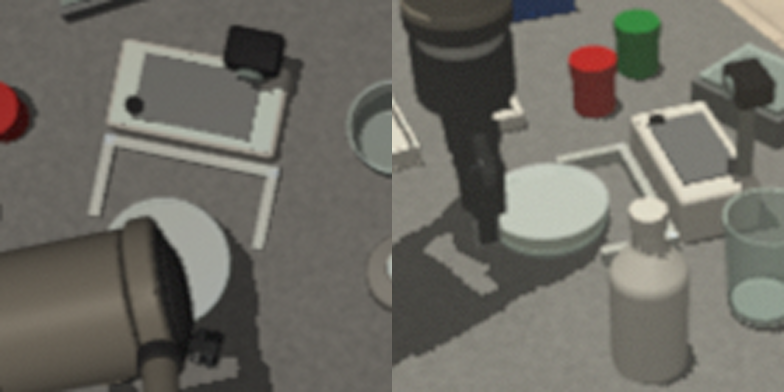

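Crops: the dish is heading in centred between the fences. Its top arc is at crop row 197 and the stop face at about 157, a gap of about 30 mm that matches the tool-based 30.1 mm. Closing slowly.

{"method": "servo_tool", "body": {
  "rows": [
    [[3,0,0,0],[7,0,0,0],[11,0,0,0],[15,0,0,0],[18,0,0,0]]
  ]
}}

```text
time_s: 19.28
eef_pos: [0.5727, 0.1851, 0.0254]
orientation: [0.994, -0.113, -0.005, 0.002]
contact_force: [-1.8, 1.1, 1.8]
gripper_width: 0.0427
```

{"method": "servo_tool", "body": {
  "rows": [
    [[1.5,0,0,0],[3,0,0,0],[4.5,0,0,0],[6,0,0,0],[7,0,0,0]]
  ]
}}

```text
time_s: 19.7
eef_pos: [0.5796, 0.1835, 0.0253]
orientation: [0.994, -0.113, -0.005, 0.002]
contact_force: [-2.1, 0.8, 2.5]
gripper_width: 0.0426
```

{"method": "servo_tool", "body": {
  "rows": [
    [[0.6,0,0,0],[1.2,0,0,0],[1.8,0,0,0],[2,0,0,0]]
  ]
}}

```text
time_s: 20.03
eef_pos: [0.5816, 0.183, 0.0253]
orientation: [0.994, -0.113, -0.005, 0.002]
contact_force: [-2.5, 0.9, 2.0]
gripper_width: 0.0431
```

{"method": "servo_tool", "body": {
  "rows": [
    [[0.5,0,0,0],[1,0,0,0],[1,0,0,0]]
  ]
}}

```text
time_s: 20.28
eef_pos: [0.5827, 0.1828, 0.0254]
orientation: [0.994, -0.113, -0.005, 0.002]
contact_force: [-2.3, 1.7, 2.2]
gripper_width: 0.043
```

{"method": "servo_tool", "body": {
  "rows": [
    [[0.5,0,0,0],[0.8,0,0,0],[0.8,0,0,0]]
  ]
}}

```text
time_s: 20.53
eef_pos: [0.5836, 0.1826, 0.0253]
orientation: [0.994, -0.113, -0.005, 0.002]
contact_force: [-2.5, -0.5, 1.3]
gripper_width: 0.0427
```

{"method": "servo_tool", "body": {
  "rows": [
    [[0.4,0,0,0],[0.7,0,0,0]]
  ]
}}

```text
time_s: 20.7
eef_pos: [0.5843, 0.1824, 0.0253]
orientation: [0.994, -0.113, -0.005, 0.002]
contact_force: [-2.7, -0.1, 1.7]
gripper_width: 0.0428
```

{"method": "servo_tool", "body": {
  "rows": [
    [[0.4,0,0,0],[0.7,0,0,0]]
  ]
}}

```text
time_s: 20.87
eef_pos: [0.5849, 0.1823, 0.0253]
orientation: [0.994, -0.113, -0.005, 0.002]
contact_force: [-3.5, 1.2, 2.7]
gripper_width: 0.043
```

{"method": "servo_tool", "body": {
  "rows": [
    [[0.5,0,0,0],[0.5,0,0,0]]
  ]
}}

```text
time_s: 21.03
eef_pos: [0.585, 0.1822, 0.0253]
orientation: [0.994, -0.113, -0.006, 0.002]
contact_force: [-4.5, 0.6, 3.9]
gripper_width: 0.0427
```

{"method": "servo_tool", "body": {
  "rows": [
    [[0.3,0,0,0],[0.3,0,0,0]]
  ]
}}

```text
time_s: 21.2
eef_pos: [0.585, 0.1823, 0.0253]
orientation: [0.994, -0.113, -0.006, 0.002]
contact_force: [-4.1, 1.0, 3.4]
gripper_width: 0.0425
```

The tool no longer advances and the force rose from 2.5 to 4.5 N, so the dish is against the stop. Backing off to look.

{"method": "servo_tool", "body": {
  "rows": [
    [[-3,0,0,0],[-10,0,0,0],[-25,0,0,0],[-45,0,0,0],[-60,0,0,0]]
  ]
}}

```text
time_s: 21.62
eef_pos: [0.5254, 0.1958, 0.0258]
orientation: [0.994, -0.113, -0.006, 0.002]
contact_force: [-0.7, 0.6, -0.6]
gripper_width: 0.0431
```

{"method": "servo_tool", "body": {
  "rows": [
    [[-10,0,-25,0],[-25,0,-55,0],[-45,0,-85,0],[-70,0,-115,0],[-95,0,-140,0]]
  ]
}}

```text
time_s: 22.03
eef_pos: [0.4341, 0.2177, 0.1686]
orientation: [0.994, -0.113, -0.004, 0.002]
contact_force: [0.7, 0.4, 0.2]
gripper_width: 0.0427
```

```bash
python3 - <<'E'
from h import *
to(.5,.2)
o=dish(); im=o["top"]
g=cv2.cvtColor(im,cv2.COLOR_RGB2GRAY)
h=np.array([.639,.1697]); a=np.radians(-11.5); x=np.array([np.cos(a),np.sin(a)]); y=np.array([-x[1],x[0]])
m=(g>125).astype(np.uint8); m=cv2.morphologyEx(m,cv2.MORPH_OPEN,np.ones((9,9)))  # drops thin fences
cs,_=cv2.findContours(m[190:270,200:310].copy(),cv2.RETR_EXTERNAL,cv2.CHAIN_APPROX_NONE)
for k in cs:
    (u,v),r=cv2.minEnclosingCircle(k+np.array([200,190])); c=onz("top",u+.3,v+.3,.022)
    print(u,v,r,cv2.contourArea(k),"local of dish mm",1e3*np.array([x@(c-h),y@(c-h)]))
print("expect px",proj("top",[*h,.022]))
cv2.imwrite("pics/both7.png",np.hstack([cv2.resize(im[140:260,190:310],None,fx=3.3,fy=3.3,interpolation=2)[:,:,::-1],cv2.resize(o["side"][120:240,250:370],None,fx=3.3,fy=3.3,interpolation=2)[:,:,::-1]]))
E
```

```text
t 22.03 at [0.4341 0.2177 0.1686] yaw -13.0 shift [68.2  2.4 -0.6] roll None F [0.7 0.4 0.2] w 0.0427 tilt [-0.0093 -0.0028]
251.0 217.0 25.079971313476562 1667.0 local of dish mm [4.9612673  3.06985087]
expect px (np.float64(252.23479089589097), np.float64(219.8556484361277))
```

View pics/both7.png

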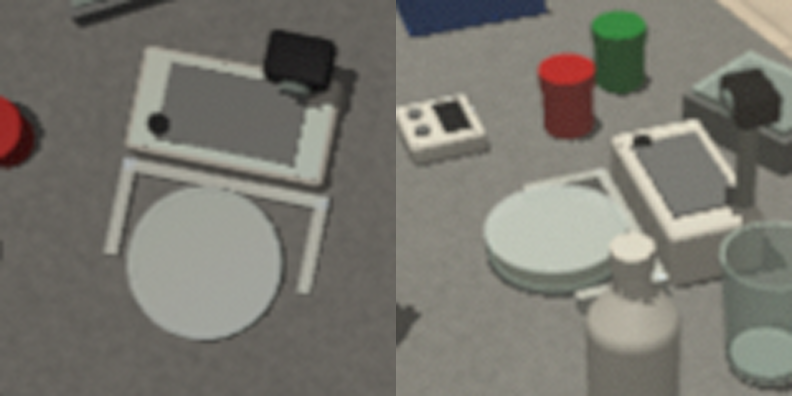

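Crops: the dish touches the back stop. Its centre is at crop (204,263), pixel (251.8,219.7), against (252.2,219.9) expected for home. The printed circle is biased because the mask merges the dish with the stop. Last, a numeric check that nothing else moved, then hand in.

```bash
python3 - <<'E'
from h import *
for n in("top","side"):
    a=cv2.imread(f"pics/{n}0.png",0); b=cv2.imread(f"pics/last_{n}.png",0)
    pts={"bottle":(.597,-.004,.14),"vial":(.392,-.019,.06),"beaker":(.70,.005,.085),"dish_b":(.617,-.171,.022),"timer":(.631,.341,.018),"jar":(.502,.402,.045),"spatula":(.66,-.32,.005)}
    for k,X in pts.items():
        u,v=map(int,proj(n,X)); 
        if not(25<u<615 and 25<v<455): continue
        w=14; t=a[v-w:v+w,u-w:u+w]; r=cv2.matchTemplate(b[v-w-8:v+w+8,u-w-8:u+w+8],t,cv2.TM_CCOEFF_NORMED); _,s,_,l=cv2.minMaxLoc(r)
        print(n,k,"shift",l[0]-8,l[1]-8,"score",round(s,2))
print(monitor.observe()["contact_force"]); arm.hand_in()
E
```

```text
top bottle shift 0 0 score 1.0
top vial shift 0 0 score 1.0
top beaker shift 0 0 score 1.0
top dish_b shift 1 -6 score 0.73
top timer shift 0 0 score 1.0
top jar shift 0 0 score 1.0
top spatula shift 0 0 score 0.99
side bottle shift 0 0 score 0.74
side vial shift 0 0 score 1.0
side beaker shift 0 0 score 1.0
side dish_b shift 3 -2 score 0.51
side timer shift 0 0 score 1.0
side jar shift 2 8 score 0.47
side spatula shift 0 0 score 0.99
[ 0.85543266 -0.8390787   0.32615251]
the job is handed in; nothing more can be done
```

The job is done and handed in at about 22 s of robot time, but two of my last checks were weak (below).

- **Pot:** it was lifted from the mouth of the left reader and set down in the white tray. The camera later showed it upright beside the jar.
- **Dish:** it was pushed along the bench between the wash bottle and the vial, then into the free reader. Steady sliding force read about 2–3.5 N. At the back stop the tool stopped advancing and the force rose to about 5–6 N in all, counting the vertical part.
- **Final position:** after backing off, the dish centre was at pixel (251.8, 219.7), against (252.2, 219.9) expected for home. I read that centre by eye from the picture. The automatic circle fit gave 5 mm and 3 mm off, because its mask merged the dish with the stop.
- **Other things:** the top view shows no shift of the bottle, vial, beaker, timer, jar or spatula. The check on dish_b was inconclusive in both views, as its plain lid scored only 0.73 and 0.51. The jar's side-view match also failed (0.47), probably because the arm or its shadow was over the tray. The arm stayed well away from dish_b.

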